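# Hold the alignment shutter open with its bayonet plug

### The job

Pick up the winged bayonet plug, push its two lugs down through the two slots of the spring-loaded shutter socket, and while pressing it down twist it a full quarter turn clockwise (seen from above) against the return spring, so that the vane swings clear of the beam tube. Finish while still holding the plug seated and twisted, because the shutter shuts as soon as you let go; leave the other things on the desk where they are.

Things in the scene. Friction and masses are not known exactly. Their poses are not given: they have to be found in the camera images.
- plug_grip (a point): Middle of the plug's black wing, where to grip it; 55 mm above the plug's foot. The plug (90 g) stands upright, 75 mm tall. The wing is 36 mm long, 18 mm thick, with flat upright sides, from 31 to 75 mm above the foot; under it is a black flange 40 mm in diameter. z up, x along the wing's length and the line of the two lugs, y across its flat sides. Same after half a turn.
- plug_foot (a point): Centre of the plug's underside (axes as plug_grip). Above it: a bare metal shank 26 mm in diameter, bevelled at the foot, up to the flange (26 to 31 mm); two opposite steel lugs along x, from 4 to 9 mm above the foot, 6 mm wide, standing out to 19 mm from the axis.
- socket_mouth (a point): Centre of the top of the socket's collar, on its upright axis, 51 mm above the desk; fixed. Open aluminium drum 56 mm in diameter on a dark base plate. The bore is 28 mm in diameter, with two slots 10 mm wide, reaching out to 21 mm or more, on opposite sides along x. The collar is 7 mm thick: the lugs must be wholly below it before the plug can turn, and are then caught under it. z up.
- plate (a joint): How far the sprung brass plate in the bore is pressed down, m: 0 at rest, its top 11 mm below the mouth (the foot rests on it with the lugs still in the slots); 0.010 at its stop (foot 21 mm below the mouth, fully home). The plug can turn from about 0.005. The spring pushes up with 4 N at rest, 9 N at the stop.
- rotor (a joint): Turn of the shutter rotor, rad, clockwise seen from above: 0 at rest (vane covers the beam tube), 1.45 at its stop (open). Below the collar the lugs push it round: it starts to move after the plug has turned about 0.15 rad and reaches its stop at about 1.6 rad from the slots. A spring turns it back with 0.09 N m at rest, 0.13 N m at the stop.
- vane (a point): Middle of the black shutter vane (26 mm wide, 28 mm tall, 2 mm thick), 58 mm from the socket axis and 36 mm above the desk. It stands on the socket_mouth's y side at rest, in front of the beam tube (lying along x, 23 mm thick, up to 46 mm high), and swings with the rotor to the x side.
- eyepiece: Bystander: black eyepiece, 34 mm in diameter, 58 mm tall, standing; origin under its centre.
- case: Bystander: black round objective case, 38 mm in diameter, 48 mm tall, standing; origin under its centre.
- carton: Bystander: small carton 37 x 50 x 72 mm, standing; origin under its centre.
- lens_cap: Bystander: flat black lens cap, 42 mm in diameter, 8 mm thick; origin under its centre.
- mount: Bystander: black mirror mount with knobs, 48 x 46 x 46 mm; origin under its centre.
- post: Bystander: steel post 13 mm in diameter, 50 mm tall, standing; origin under its centre.
- marker: Bystander: marker pen 135 mm long, 11 mm thick, lying along its y axis; origin under its centre.
Mind the look-alikes: they are no part of the job. Leave any purple look-alike of the part that bears plug_grip alone.

How it is judged:
By the outcome, as a careful person would: the job done as asked, in the order asked, and still so for the second after the job is handed in, while the arm keeps its last pose, push and grip.
It also fails if it takes over 45 s, if anything falls off the work surface, if the arm or the gripper's body presses on something with over 40 N, if the wrist force passes 120 N, or if a joint passes its speed limit or range.

### The arm

A 6-joint arm with a two-finger parallel gripper is mounted at the origin on a cart in front of the work surface, level with it; the furniture and walls round the work are solid. World frame = base frame: x ahead of the robot, y to its left, z up, the work surface at z = 0. Lengths are in m, angles in rad, forces in N, time in s.
With the tool pointing down it reaches from about 0.375 to 0.9 m from the base axis. Payload 3.1 kg.
Tool frame: the origin (TCP) lies at the very end of the fingers, on their centre line; the grasp point (between the pads) lies 19 mm behind it; z points along the fingers, y is the line along which they close (so a half turn about z gives the same grasp; the last joint's range is limited). The gripper opens to 87 mm and grips with 3 to 60 N. Pads are 19 mm wide; open, the fingers measure 117 mm over their backs; the gripper's body (75 mm by 190 mm) begins 51 mm behind the grasp point.
Start: joints at [1.095, 0.527, 1.433, -0, 1.181, -0.178], TCP at [0.183, 0.598, 0.223] pointing down, gripper open.
Joint ranges: [-3.08, 3.08], [-0.75, 2.2], [0.22, 2.44], [-1.43, 4.57], [0, 2.65], [-2.85, 2.85]. Speed limits (rad/s): [2.79, 2.79, 3.14, 3.14, 3.14, 3.14].

### API

Orientations are given as a unit quaternion [x, y, z, w].
In Python, from rig import status, viewer, robot gives the robot as it stands.
- The arm moves only by the tool arm_command, never from a script. Its arguments are lists of equal length, an entry for each row: "delta_rot": the turn, a rotation vector about the tool's x, y, z in degrees, a list of three; "delta_pos": the shift along the tool's x, y, z in m, a list of three; "gripper": the closure, from -1 (fully open) to 1 (shut). In form: {"delta_rot": [[rx, ry, rz], ...], "delta_pos": [[dx, dy, dz], ...], "gripper": [gripper, ...]}. A call has 1 to 12 rows; each row is the pose to reach, as a shift and turn from the pose commanded when the call began, along the tool's axes at that moment; what a row does not reach only later rows make up. A row lasts 1/12 s, in which the tool goes at most 41.7 mm and 7.16 degrees, less where a joint would pass 70% of its speed; a pose out of reach is approached as far as the arm can. A call with a gripper value outside its range is refused whole. The fingers move at their own pace and stop on an object; "grip_force" is the grip in N (left out, the last holds). Time passes only in rows, so rows that repeat a pose let the fingers close. It gives the time, the measured TCP pose, the force, the opening and the grip force at its end, in the units of the state.
- status.get_obs(): the state, without advancing time (a new reading comes with each control period).
- viewer.camera(name): name is "scene" or "top" or "wrist"; returns a dict with "pixels" (400x640x3 uint8, blue, green, red), "fx", "fy", "cx", "cy" (pixels), "pose" (4x4, takes a point from camera to world coordinates); the wrist camera has in their place "mount" (4x4, takes a point from camera to tool coordinates, whose origin is the TCP and whose axes are the flange's). Camera axes: x right, y down, z forward; pixel columns grow to the right and rows downward; lengths in m; the calibration is good to about 2 mm. A picture is of the moment at which its call begins: read the wrist's pose just before it. There is no depth.
- robot.hand_in(): hands the job in; it is judged then, once.
The state is a dict: "time": time; "q": joint angles; "joint_velocities": joint speeds; "joint_torque": joint torques, N m; "position": TCP position; "tool_rot": TCP orientation; "ft_force": force on the tool from outside, world axes, zero at the start; "moment": the same for the moment, N m; "grip_width": finger opening in m; "grip_force": force on a finger pad.
Only numpy, scipy, OpenCV 4.12 (cv2) and the standard library are available. Lean on these libraries where they do the work, as an engineer would, in place of code of your own. Each camera call takes 0.05 s, during which the arm holds its last target. There are 200 camera calls.

## Working session

There is one attempt and no reset: what is moved stays moved. The work goes in short steps, Python scripts to look and compute and a tool call to move; the robot and the scene stay as the last step left them, time stands still between calls to the robot, and variables do not carry over. Pictures are saved under pics/ and viewed, at most 10 in all, crops included, and the job is handed in when it is done.

Besides the shell and the picture viewer there is one more tool, called after "Request:" by a JSON object that holds its "op" and its "data". arm_command: Moves the arm, as the interface text tells. Its arguments: {"type":"object","properties":{"delta_rot":{"type":"array","items":{"type":"array","items":{"type":"number"}}},"delta_pos":{"type":"array","items":{"type":"array","items":{"type":"number"}}},"gripper":{"type":"array","items":{"type":"number"}},"grip_force":{"type":"number"}},"required":["delta_rot","delta_pos","gripper"]}

```bash
mkdir -p pics
python3 - <<'E'
from rig import status, viewer
import cv2,numpy as np,json
o=status.get_obs();print(o['position'],o['tool_rot'],o['time'])
for n in ['scene','top']:
    c=viewer.camera(n);cv2.imwrite(f'pics/{n}0.png',c['pixels']);np.save(f'{n}_pose.npy',c['pose'])
    k={a:float(c[a]) for a in('fx','fy','cx','cy')};k['pose']=np.array(c['pose']).tolist();json.dump(k,open(n+'.json','w'));print(n,k)
E
```

```text
[0.18242956 0.59703593 0.22158229] [ 1.47860167e-01  9.89007705e-01 -1.00689927e-03 -3.40350442e-04] 0.0
scene {'fx': 458.4733588030802, 'fy': 458.4733588030802, 'cx': 323.7934286763528, 'cy': 202.7184682041681, 'pose': [[0.7447457910476551, -0.4547256302337592, 0.4884447849299989, 0.07981437379886848], [-0.6673288963892261, -0.5130252531237989, 0.539886315534298, -0.3700685072810086], [0.0050843643397962945, -0.7280313804128038, -0.6855249509488969, 0.7049869721593804], [0.0, 0.0, 0.0, 1.0]]}
top {'fx': 443.28173273443366, 'fy': 443.28173273443366, 'cx': 316.6038859144702, 'cy': 197.50930229743182, 'pose': [[0.02925724885368925, -0.9817300284127021, 0.18801639476999912, 0.34519142918511153], [-0.9991569469805112, -0.03414250046349851, -0.022796599805315326, 0.13186684922431158], [0.028799456420165237, -0.1871909211871528, -0.981901293580474, 1.0367600493265472], [0.0, 0.0, 0.0, 1.0]]}
```

View pics/scene0.png

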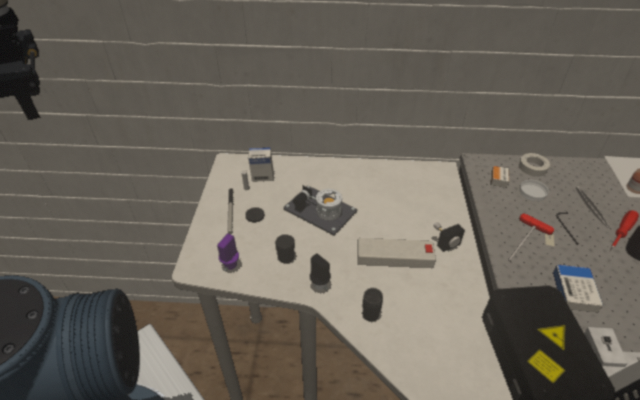

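View pics/top0.png

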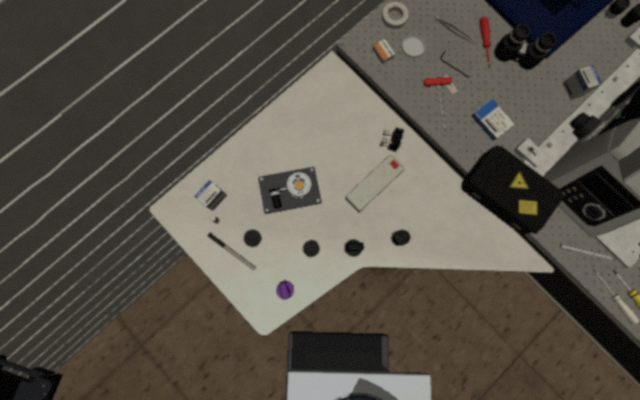

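Black standing things: scene (286,248) is a plain cylinder, (320,271) has a narrower wing on a flange, and (373,303) is a plain cylinder. The purple one at (229,252) is the decoy. (320,271), seen at top (354,247), fits the plug. I'll confirm it and the socket in an enlarged crop.

Run:
```python
import cv2,numpy as np
s=cv2.imread('pics/scene0.png');t=cv2.imread('pics/top0.png')
def cr(im,x,y,w,h,k): 
    return cv2.convertScaleAbs(cv2.resize(im[y:y+h,x:x+w],None,fx=k,fy=k,interpolation=cv2.INTER_CUBIC),alpha=1.6,beta=10)
a=np.hstack([cr(s,275,175,100,75,4),cr(t,250,155,100,75,4)])
b=np.hstack([cr(s,270,230,100,75,4),cr(t,305,210,100,75,4)])
cv2.imwrite('pics/crop1.png',np.vstack([a,b]))
```

```text
(no output)
```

View pics/crop1.png

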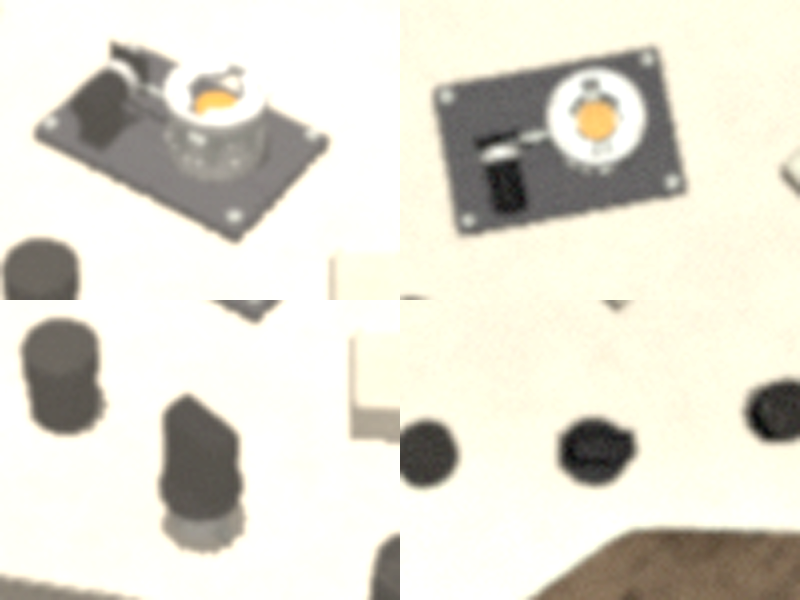

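The crop confirms it: (320,271) is the plug, with its black wing, flange and metal shank; in top it is centred at about (453,322)→(453→) full-image (354,247). The socket collar is at top (299,184), slots near-vertical in the picture, vane at left. Next I compute positions.

```bash
cat > h.py <<'E'
import json,numpy as np
def ray(cam,u,v,z):
    k=json.load(open(cam+'.json')) if isinstance(cam,str) else cam
    P=np.array(k['pose']);d=P[:3,:3]@[(u-k['cx'])/k['fx'],(v-k['cy'])/k['fy'],1]
    return P[:3,3]+d*(z-P[2,3])/d[2]
E
python3 - <<'E'
from h import *
T=lambda x,y,z,ox,oy,cam:ray(cam,ox+x/4,oy+y/4,z).round(4)
print('sock top',T(196,117,.051,250,155,'top'),'scene',T(214,97,.051,275,175,'scene'))
a,b,c,d=[T(x,y,.006,250,155,'top') for x,y in((46,95),(255,58),(272,182),(68,220))];
for p,q in((d,a),(c,b)): print(np.degrees(np.arctan2(*(p-q)[[1,0]]))+180)
for p,q in((a,b),(d,c)): print(np.degrees(np.arctan2(*(p-q)[[1,0]])))
print('flange top',T(192,151,.03,305,210,'top'),'scene flange',T(202,190,.03,270,230,'scene'))
print('wing',T(170,148,.075,305,210,'top'),T(231,140,.075,305,210,'top'),'scene wing', T(186,96,.075,270,230,'scene'),T(238,137,.075,270,230,'scene'),T(165,110,.075,270,230,'scene'))
E
```

```text
sock top [0.5633 0.1499 0.051 ] scene [0.5603 0.1463 0.051 ]
12.67490797773928
9.375697985346136
102.42069332084732
102.68152821689583
flange top [0.4248 0.0225 0.03  ] scene flange [0.423  0.0168 0.03  ]
wing [0.4225 0.0394 0.075 ] [0.4279 0.0063 0.075 ] scene wing [0.4295 0.0349 0.075 ] [0.4311 0.0022 0.075 ] [0.4172 0.035  0.075 ]
```

Request:
{"op": "arm_command", "data": {"delta_rot": [[0,0,68],[0,0,68],[0,0,68],[0,0,68],[0,0,68],[0,0,68],[0,0,68],[0,0,68],[0,0,68],[0,0,68],[0,0,68],[0,0,68]], "delta_pos": [[-0.4,-0.48,0.02],[-0.4,-0.48,0.02],[-0.4,-0.48,0.02],[-0.4,-0.48,0.02],[-0.4,-0.48,0.02],[-0.4,-0.48,0.02],[-0.4,-0.48,0.02],[-0.4,-0.48,0.02],[-0.4,-0.48,0.02],[-0.4,-0.48,0.02],[-0.4,-0.48,0.02],[-0.4,-0.48,0.02]], "gripper": [-1,-1,-1,-1,-1,-1,-1,-1,-1,-1,-1,-1]}}

```text
time: 1.1
position: [0.3765, 0.1351, 0.2065]
tool_rot: [0.676, 0.737, -0.0, -0.0]
ft_force: [0.9, -0.0, -0.0]
grip_width: 0.0869
grip_force: 0.0
```

```bash
cat >> h.py <<'E'
from scipy.spatial.transform import Rotation as Rn
def go(o,xyz,yaw):  # yaw of tool y, deg; prints delta_rot, delta_pos
    R=Rn.from_quat(o['tool_rot']).as_matrix()
    a=np.radians(yaw);y=np.array([np.cos(a),np.sin(a),0]);z=np.array([0,0,-1.]);G=np.c_[np.cross(y,z),y,z]
    print('p',o['position'].round(4) if hasattr(o['position'],'round') else o['position'],'yaw',np.degrees(np.arctan2(R[1,1],R[0,1])).round(2),'t',o['time'],'q6',o['q'][5],'F',np.round(o['ft_force'],1),'w',o['grip_width'])
    print('rot',Rn.from_matrix(R.T@G).as_rotvec(degrees=True).round(2),'pos',(R.T@(np.array(xyz)-o['position'])).round(4))
E
python3 -c "
from h import *;from rig import status
go(status.get_obs(),[.423,.021,.2],5)"
```

```text
p [0.3765 0.1351 0.2065] yaw 5.0 t 1.1 q6 -0.024091699200150727 F [ 0.9 -0.  -0. ] w 0.08689250243008631
rot [-0.01 -0.   -0.  ] pos [-0.1177  0.0364  0.0065]
```

Request:
{"op": "arm_command", "data": {"delta_rot": [[0,0,0],[0,0,0],[0,0,0],[0,0,0],[0,0,0]], "delta_pos": [[-0.118,0.036,0.006],[-0.118,0.036,0.006],[-0.118,0.036,0.006],[-0.118,0.036,0.006],[-0.118,0.036,0.006]], "gripper": [-1,-1,-1,-1,-1]}}

```text
time: 1.52
position: [0.4233, 0.0205, 0.2003]
tool_rot: [0.678, 0.735, 0.0, -0.0]
ft_force: [-0.6, 1.0, 1.0]
grip_width: 0.0868
grip_force: 0.0
```

```bash
cat >> h.py <<'E'
def wrist(fn):
    from rig import status,viewer
    import cv2
    o=status.get_obs();c=viewer.camera('wrist');cv2.imwrite(fn,c['pixels'])
    M=np.eye(4);M[:3,:3]=Rn.from_quat(o['tool_rot']).as_matrix();M[:3,3]=o['position']
    k={a:float(c[a]) for a in('fx','fy','cx','cy')};k['pose']=(M@np.array(c['mount'])).tolist();json.dump(k,open('wrist.json','w'))
    return o
E
python3 -c "
from h import *
o=wrist('pics/w1.png');go(o,[.423,.021,.2],5)"
```

```text
p [0.4233 0.0205 0.2003] yaw 4.69 t 1.5167 q6 -0.2986930949439284 F [-0.6  1.   1. ] w 0.08683216522741032
rot [-0.01 -0.01 -0.31] pos [ 0.0005 -0.0003  0.0003]
```

View pics/w1.png

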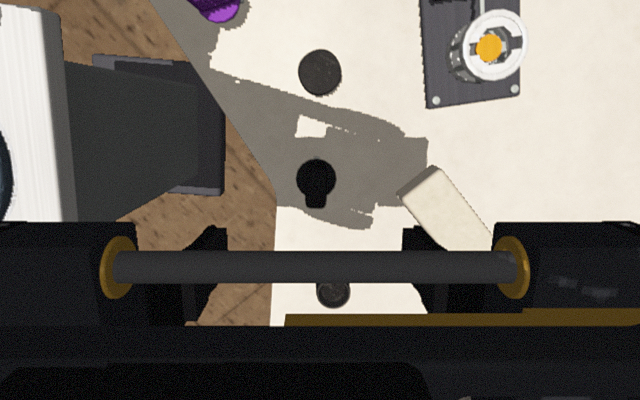

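The wrist view shows the plug at (316,180) with its wing pointing down the picture, the case at (320,72), the socket at (490,47), and the decoy at the top. I'll enlarge the plug and socket.

Run:
```python
import cv2,numpy as np
s=cv2.imread('pics/w1.png')
def cr(x,y,w,h,k,a,b): return cv2.convertScaleAbs(cv2.resize(s[y:y+h,x:x+w],None,fx=k,fy=k,interpolation=cv2.INTER_CUBIC),alpha=a,beta=b)
cv2.imwrite('pics/crop2.png',np.hstack([cr(285,150,65,65,6,3.5,0),cr(410,0,130,108,3,1.0,0)[:390].copy() if 0 else np.pad(cr(415,0,125,108,3,1.1,0),((0,66),(0,0),(0,0)))]))
```

```text
(no output)
```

View pics/crop2.png

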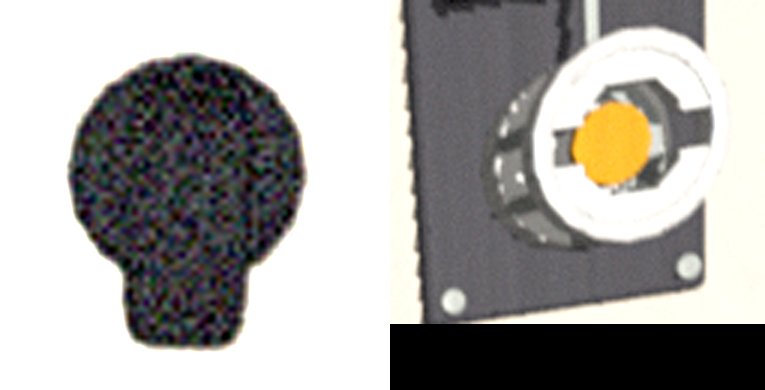

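Run:
```python
from h import *
P=lambda x,y,z:ray('wrist',285+x/6,150+y/6,z)
S=lambda x,y:ray('wrist',415+(x-390)/3,y/3,.051)
c=P(188,172,.03);e=P(186,346,.075);print('flange',c.round(4),P(70,172,.03)-P(305,172,.03),'wing end',e.round(4),'ang',np.degrees(np.arctan2(*(c-e)[[1,0]])), np.hypot(*(c-e)[:2]))
# side-edge direction at z .053
a=P(186,280,.07);b=P(186.5,340,.075);print(np.degrees(np.arctan2(*(a-b)[[1,0]])))
l=S(530,135);r=S(728,135);t=S(640,27);bt=S(622,242);print('sock',S(629,134).round(4),(l+r)/2,(t+bt)/2, l-r,t-bt)
l,r=S(556,147),S(712,126);print('slot ang',np.degrees(np.arctan2(*(r-l)[[1,0]])),l.round(4),r.round(4))
a,b=S(453,301),S(688,266);print('screw ang(par z const)',np.degrees(np.arctan2(*(b-a)[[1,0]])))
```

```text
flange [0.4256 0.0202 0.03  ] [-0.03808343 -0.00310391  0.        ] wing end [0.4264 0.0038 0.075 ] ang 92.81433819199356 0.01640131269657638
95.08437919010143
sock [0.5638 0.1498 0.051 ] [0.56381495 0.14949913 0.051     ] [0.56441963 0.14901963 0.051     ] [-0.05481697 -0.00447187  0.        ] [-0.00663828  0.0551298   0.        ]
slot ang 11.90866428868978 [0.5442 0.1448 0.051 ] [0.5863 0.1537 0.051 ]
screw ang(par z const) 12.933903004467778
```

Request:
{"op": "arm_command", "data": {"delta_rot": [[0,0,0],[0,0,0],[0,0,0],[0,0,0],[0,0,0],[0,0,0]], "delta_pos": [[0.0005,0.002,0.04],[0.0005,0.002,0.08],[0.0005,0.002,0.115],[0.0005,0.002,0.145],[0.0005,0.002,0.162],[0.0005,0.002,0.162]], "gripper": [-1,-1,-1,-1,-1,-1]}}

```text
time: 2.07
position: [0.4213, 0.0255, 0.0359]
tool_rot: [0.675, 0.738, -0.002, -0.004]
ft_force: [-0.7, -0.0, -0.4]
grip_width: 0.0871
grip_force: 0.0
```

Request:
{"op": "arm_command", "data": {"delta_rot": [[0,0,0],[0,0,0],[0,0,0],[0,0,0],[0,0,0],[0,0,0],[0,0,0],[0,0,0],[0,0,0],[0,0,0]], "delta_pos": [[0,0,0],[0,0,0],[0,0,0],[0,0,0],[0,0,0],[0,0,0],[0,0,0],[0,0,0],[0,0,0],[0,0,0]], "gripper": [1,1,1,1,1,1,1,1,1,1], "grip_force": 50}}

```text
time: 2.9
position: [0.4245, 0.0232, 0.0386]
tool_rot: [0.676, 0.737, -0.0, -0.0]
ft_force: [0.4, -0.5, -0.3]
grip_width: 0.0282
grip_force: 0.0
```

```bash
python3 -c "
from h import *;from rig import status
o=status.get_obs();print(o['q'].round(2) if hasattr(o['q'],'round') else o['q']);go(o,[.564,.1495,.2],102.4)"
```

```text
[-0.21  0.64  2.07 -0.    0.43 -0.3 ]
p [0.4245 0.0232 0.0386] yaw 4.98 t 2.9 q6 -0.2966476017361152 F [ 0.4 -0.5 -0.3] w 0.028207855106418298
rot [ -0.    -0.   -97.42] pos [ 0.1137  0.15   -0.1614]
```

Request:
{"op": "arm_command", "data": {"delta_rot": [[0,0,0],[0,0,0],[0,0,0],[0,0,0],[0,0,0],[0,0,0]], "delta_pos": [[-0.002,0,0],[-0.002,0,0],[-0.002,0,0],[-0.002,0,0],[-0.002,0,0],[-0.002,0,0]], "gripper": [1,1,1,1,1,1]}}

```text
time: 3.4
position: [0.4246, 0.0212, 0.0385]
tool_rot: [0.676, 0.737, -0.0, -0.0]
ft_force: [-0.0, 0.1, -1.2]
grip_width: 0.0173
grip_force: 50.0
```

```bash
python3 -c "
from h import *;from rig import status
o=status.get_obs();print(o['grip_force']);go(o,[.564,.1495,.11],102.4)"
```

```text
49.97382566652959
p [0.4246 0.0212 0.0385] yaw 4.99 t 3.4 q6 -0.3013268803957992 F [-0.   0.1 -1.2] w 0.01727133283724966
rot [-0.000e+00 -1.000e-02 -9.741e+01] pos [ 0.1156  0.15   -0.0715]
```

Request:
{"op": "arm_command", "data": {"delta_rot": [[0,0,0],[0,0,0],[0,0,0],[0,0,-7],[0,0,-14],[0,0,-21],[0,0,-28],[0,0,-35],[0,0,-42],[0,0,-49],[0,0,-56],[0,0,-63]], "delta_pos": [[0,0,-0.02],[0,0,-0.05],[0,0,-0.09],[0.01,0.013,-0.1],[0.02,0.027,-0.1],[0.034,0.044,-0.1],[0.048,0.062,-0.1],[0.062,0.08,-0.1],[0.076,0.098,-0.1],[0.09,0.116,-0.1],[0.104,0.135,-0.1],[0.115,0.15,-0.1]], "gripper": [1,1,1,1,1,1,1,1,1,1,1,1]}}

```text
time: 4.4
position: [0.5648, 0.1502, 0.1382]
tool_rot: [0.188, 0.982, 0.0, -0.0]
ft_force: [0.4, 0.4, -0.6]
grip_width: 0.0176
grip_force: 50.0
```

Request:
{"op": "arm_command", "data": {"delta_rot": [[0,0,-7],[0,0,-14],[0,0,-21],[0,0,-28],[0,0,-34.4],[0,0,-34.4],[0,0,-34.4]], "delta_pos": [[0,0,0],[0,0,0],[0,0,0],[0,0,0],[0,0,0],[0,0,0],[0,0,0]], "gripper": [1,1,1,1,1,1,1]}}

```text
time: 4.98
position: [0.5635, 0.1489, 0.1382]
tool_rot: [-0.107, 0.994, 0.0, -0.001]
ft_force: [0.1, 0.6, -1.7]
grip_width: 0.0178
grip_force: 50.0
```

```bash
python3 -c "
from h import *;from rig import viewer
import cv2
o=wrist('pics/w2.png');print(o['grip_force'],o['q']);go(o,[.564,.1495,.11],102.4)
a=cv2.imread('pics/w2.png');c=viewer.camera('scene')['pixels'];t=viewer.camera('top')['pixels']
k=lambda i,x,y:cv2.resize(i[y:y+70,x:x+100],None,fx=4,fy=4,interpolation=2)
cv2.imwrite('pics/c3.png',cv2.convertScaleAbs(np.vstack([np.hstack([k(c,270,150),k(t,250,150)]),cv2.resize(a,(800,500))[:320]]),alpha=1.3,beta=10))"
```

```text
49.973232653865125 [ 6.66704780e-02  5.80315277e-01  1.61773889e+00  8.99309249e-05
  9.44683055e-01 -1.71760661e+00]
p [0.5635 0.1489 0.1382] yaw 102.23 t 4.9833 q6 -1.7176066074798924 F [ 0.1  0.6 -1.7] w 0.017830227192534718
rot [ 0.01 -0.06 -0.17] pos [-0.0006  0.0005  0.0282]
```

View pics/c3.png

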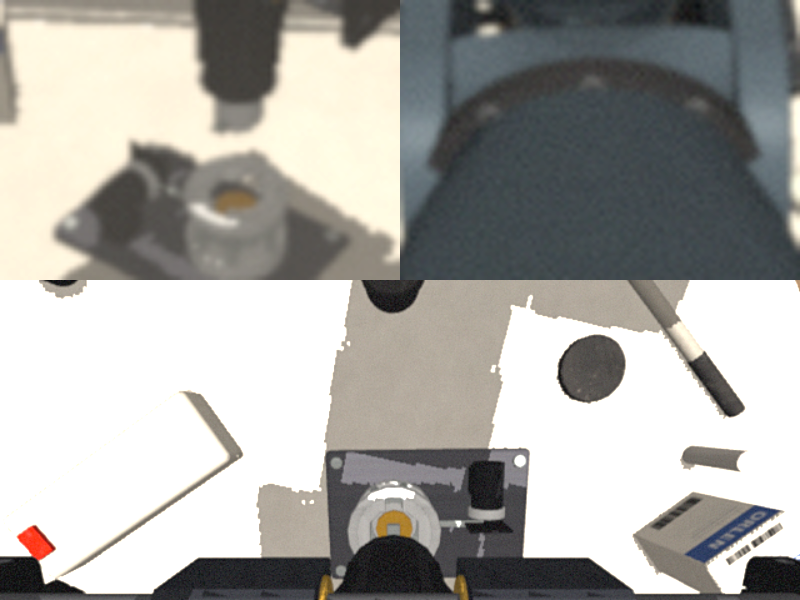

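The picture shows the plug held upright over the socket, with one lug at (394,528) lined up with the slot at (394,505); the collar spans 348–441 with its top edge at 482. I'll check this against the projection.

Run:
```python
from h import *
k=json.load(open('wrist.json'));Pi=np.linalg.inv(np.array(k['pose']))
def pr(p):
    q=(Pi@np.r_[p,1])[:3];return np.array([k['cx']+k['fx']*q[0]/q[2],k['cy']+k['fy']*q[1]/q[2]])*1.25+[0,280]
t=np.linspace(0,6.283,361);C=[.564,.1495,.051]
c=np.array([pr(np.array(C)+.028*np.array([np.cos(a),np.sin(a),0])) for a in t]);print('collar pred',c.min(0),c.max(0), 'slope px/m x',(pr(np.array(C)+[0,.01,0])-pr(C))/10,(pr(np.array(C)+[.01,0,0])-pr(C))/10)
u=lambda a,r:np.array([np.cos(np.radians(a)),np.sin(np.radians(a)),0])*r
print('slot ends',pr(np.array(C)+u(192.4,.021)),'lug tip',pr(np.array([.5635,.1489,.1382-.0385+.0065])+u(192.2,.019)))
for x,y in((335,463),(519,461)): print('screws',ray(k,x/1.25,(y-280)/1.25,.006))
```

```text
collar pred [347.97865813 485.32412416] [442.17567203 576.30658413] slope px/m x [1.63981992 0.3424477 ] [-0.35401518  1.57223063]
slot ends [394.99154769 497.23840012] lug tip [394.6389994  522.14914958]
screws [0.53724148 0.10239136 0.006     ]
screws [0.50970347 0.22341929 0.006     ]
```

Run:
```python
import cv2
a=cv2.imread('pics/w2.png');cv2.imwrite('pics/c4.png',cv2.resize(a[150:250,260:370],None,fx=6,fy=6,interpolation=2))
```

```text
(no output)
```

View pics/c4.png

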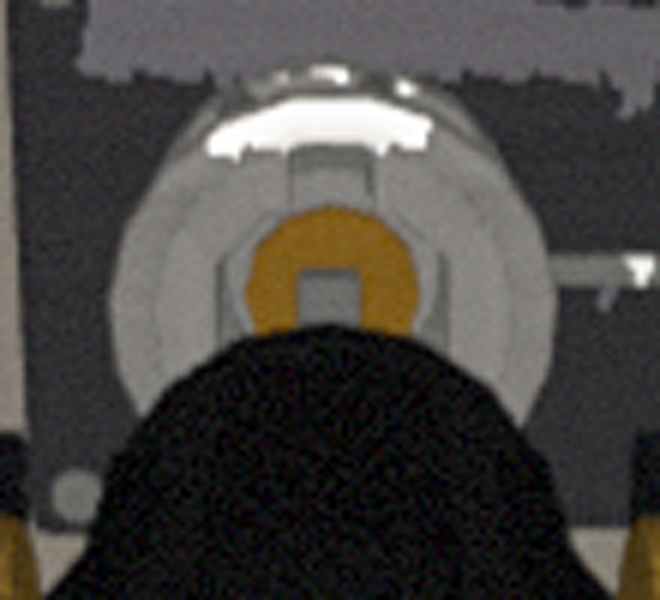

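Request:
{"op": "arm_command", "data": {"delta_rot": [[0,0,0],[0,0,0],[0,0,0],[0,0,0],[0,0,0],[0,0,0],[0,0,0],[0,0,0]], "delta_pos": [[-0.001,0.0003,0.005],[-0.001,0.0003,0.015],[-0.001,0.0003,0.025],[-0.001,0.0003,0.035],[-0.001,0.0003,0.041],[-0.001,0.0003,0.044],[-0.001,0.0003,0.044],[-0.001,0.0003,0.044]], "gripper": [1,1,1,1,1,1,1,1]}}

```text
time: 5.8
position: [0.5649, 0.1494, 0.0942]
tool_rot: [-0.108, 0.994, 0.0, -0.0]
ft_force: [-0.7, -0.5, -1.2]
grip_width: 0.0174
grip_force: 50.0
```

Request:
{"op": "arm_command", "data": {"delta_rot": [[0,0,0],[0,0,0],[0,0,0],[0,0,0],[0,0,0],[0,0,0]], "delta_pos": [[0,0,0.003],[0,0,0.006],[0,0,0.009],[0,0,0.012],[0,0,0.014],[0,0,0.014]], "gripper": [1,1,1,1,1,1]}}

```text
time: 6.3
position: [0.5646, 0.1493, 0.08]
tool_rot: [-0.108, 0.994, -0.0, -0.0]
ft_force: [-0.8, 0.3, -0.4]
grip_width: 0.0175
grip_force: 50.0
```

```bash
python3 -c "
from h import *;from rig import status
o=status.get_obs();print(o['grip_force'],o['moment']);go(o,[.5644,.1494,.066],102.4)"
```

```text
49.97351754427655 [-0.01778049 -0.02320948 -0.06967867]
p [0.5646 0.1493 0.08  ] yaw 102.4 t 6.3 q6 -1.7197649287670969 F [-0.8  0.3 -0.4] w 0.017456716663001855
rot [ 0.01 -0.06 -0.  ] pos [0.0002 0.0001 0.014 ]
```

The plug is in the slots with no side force. Next, press it home.

Request:
{"op": "arm_command", "data": {"delta_rot": [[0,0,0],[0,0,0],[0,0,0],[0,0,0],[0,0,0],[0,0,0],[0,0,0],[0,0,0]], "delta_pos": [[0,0,0.002],[0,0,0.004],[0,0,0.006],[0,0,0.008],[0,0,0.01],[0,0,0.0115],[0,0,0.0115],[0,0,0.0115]], "gripper": [1,1,1,1,1,1,1,1]}}

```text
time: 6.97
position: [0.5653, 0.1494, 0.0699]
tool_rot: [-0.108, 0.994, -0.0, 0.0]
ft_force: [-1.0, 0.3, 7.0]
grip_width: 0.0175
grip_force: 50.0
```

Request:
{"op": "arm_command", "data": {"delta_rot": [[0,0,3],[0,0,9],[0,0,15],[0,0,21],[0,0,27],[0,0,33],[0,0,39],[0,0,45],[0,0,51],[0,0,57],[0,0,60],[0,0,60]], "delta_pos": [[0,0,0.001],[0,0,0.001],[0,0,0.001],[0,0,0.001],[0,0,0.001],[0,0,0.001],[0,0,0.001],[0,0,0.001],[0,0,0.001],[0,0,0.001],[0,0,0.001],[0,0,0.001]], "gripper": [1,1,1,1,1,1,1,1,1,1,1,1]}}

```text
time: 7.97
position: [0.5653, 0.1491, 0.069]
tool_rot: [0.404, 0.915, -0.0, 0.001]
ft_force: [-2.7, -0.7, 6.7]
grip_width: 0.0176
grip_force: 50.0
```

```bash
python3 -c "
from h import *;from rig import status
o=status.get_obs();print(o['grip_force'],o['moment'],o['q']);go(o,[.5646,.1494,.068],10.4)"
```

```text
49.996337946322456 [-0.30711075  0.40267984  0.10731533] [ 6.72449917e-02  6.85746644e-01  1.65609439e+00 -1.09010486e-03
  7.98825326e-01 -6.71073210e-01]
p [0.5653 0.1491 0.069 ] yaw 42.35 t 7.9667 q6 -0.6710732102785096 F [-2.7 -0.7  6.7] w 0.01756760015741176
rot [3.000e-02 6.000e-02 3.195e+01] pos [ 0.0007 -0.0003  0.001 ]
```

Request:
{"op": "arm_command", "data": {"delta_rot": [[0,0,6],[0,0,12],[0,0,18],[0,0,24],[0,0,29],[0,0,33],[0,0,34],[0,0,34],[0,0,34]], "delta_pos": [[0,0,0.0005],[0,0,0.0005],[0,0,0.0005],[0,0,0.0005],[0,0,0.0005],[0,0,0.0005],[0,0,0.0005],[0,0,0.0005],[0,0,0.0005]], "gripper": [1,1,1,1,1,1,1,1,1]}}

```text
time: 8.72
position: [0.5649, 0.1488, 0.0689]
tool_rot: [0.652, 0.758, -0.001, 0.001]
ft_force: [-4.0, -1.8, 10.7]
grip_width: 0.0176
grip_force: 50.0
```

```bash
python3 -c "
from h import *;from rig import viewer
import cv2
o=wrist('pics/w5.png');print(o['grip_force'],o['moment']);go(o,[.5646,.1494,.068],10.4)
a=cv2.imread('pics/w5.png');c=viewer.camera('scene')['pixels'];t=viewer.camera('top')['pixels']
k=lambda i,x,y:cv2.resize(i[y:y+70,x:x+100],None,fx=4,fy=4,interpolation=2)
cv2.imwrite('pics/c5.png',cv2.convertScaleAbs(np.vstack([np.hstack([k(c,270,160),k(t,250,150)]),cv2.resize(a,(800,500))[:320]]),alpha=1.3,beta=10))"
```

```text
50.0174076933763 [-0.39239836  0.57843236  0.5928229 ]
p [0.5649 0.1488 0.0689] yaw 8.63 t 8.7167 q6 -0.08131845084216875 F [-4.  -1.8 10.7] w 0.017595487196235212
rot [-0.01  0.11 -1.77] pos [ 0.0006 -0.0002  0.0009]
```

View pics/c5.png

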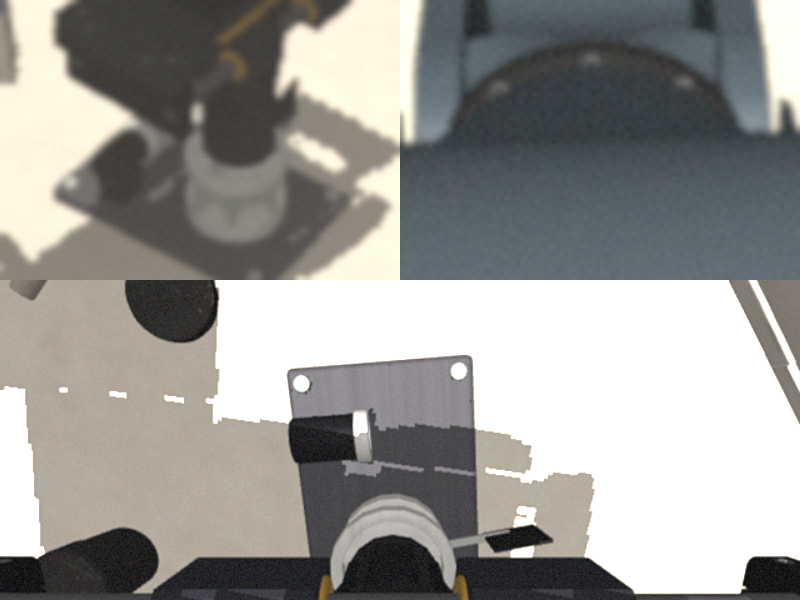

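The picture shows the vane swung round to the socket's x side, at about (520,538), with the tube mouth at (362,435) clear. The moment has risen, so the rotor is at its stop, and the plug is home. Handing in while holding.

```bash
python3 -c "
from h import *;from rig import status,robot
o=status.get_obs();print(o['moment']);go(o,[.5646,.1494,.068],10.4)
print(robot.hand_in())"
```

```text
[-0.38066735  0.62536374  0.63561213]
p [0.5649 0.1488 0.0689] yaw 8.63 t 8.8667 q6 -0.08129507803319258 F [-3.  -1.3 10.1] w 0.01779516134248169
rot [-0.01  0.11 -1.77] pos [ 0.0006 -0.0002  0.0009]
the job is handed in; nothing more can be done
None
```

I handed the job in at about 8.9 s with the arm still holding the plug pressed home and twisted about 94° clockwise; the wrist camera shows the vane clear of the beam tube, and the arm touched nothing else that I could see.

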